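# Unclip the dust extractor's filter cover and reset its clogged-filter pin

### The arm

A 7-joint arm with a two-finger parallel gripper is mounted at the origin on the work surface. World frame = base frame: x ahead of the robot, y to its left, z up, the work surface at z = 0. Lengths are in m, angles in rad, forces in N, time in s.
With the tool pointing down it reaches from about 0.425 to 0.925 m from the base axis. Payload 6.8 kg.
Tool frame: the origin (TCP) lies midway between the tips of the shut fingers; the grasp point (between the pads) lies r.grip_point_offset behind it (r.grip_point_offset is the distance from the TCP to the grasp point, in m); z points along the fingers, y is the direction in which the jaws open and shut (so a half turn about z gives the same grasp; the last joint's range is limited). The gripper opens to 85 mm and grips with 20 to 120 N. Pads are 22 mm wide; open, the fingers measure 114 mm over their backs; the gripper's body (76 mm by 85 mm) begins 54 mm behind the grasp point. The pads swing forward as they close: fully open they stand 13 mm farther back than shut.
Start: joints at [-1.339, 0.477, 0.022, 1.555, -0.011, 1.109, -0.083], TCP at [0.225, 0.636, 0.231] pointing down, gripper open.
Joint ranges: [-2.96, 2.96], [-0.34, 2.1], [-1.41, 1.46], [0.24, 2.44], [-1.37, 4.51], [0.17, 1.92], [-2.96, 2.96]. Speed limits (rad/s): [2.39, 2.39, 3.14, 3.14, 3.14, 3.14, 3.14].

### API

Orientations are given as a rotation vector (axis times angle).
In Python, from bench import r gives the robot as it stands. The module is installed in compiled form; this text tells all that it offers.
- The arm moves only by the tool play_rows, never from a script. Its argument "deltas" is a list of rows, each a list of 3 entries, a list of its own where there are three numbers: the finger opening in mm, from 0 to 85.4, then the shift along the tool's x, y, z in mm, then the turn, a rotation vector about the tool's x, y, z in rad. A call has 1 to 8 rows; each row is the pose to reach, as a shift and turn from the pose measured when the call began, along the tool's axes at that moment; what a row does not reach only later rows make up. A row lasts 1/8 s, in which the tool goes at most 62.5 mm and 10.7 degrees, less where a joint would pass 70% of its speed; a pose out of reach is approached as far as the arm can. A call with a gripper value outside its range is refused whole. The fingers move at their own pace and stop on an object; "squeeze" is the grip in N (left out, the last holds). Time passes only in rows, so rows that repeat a pose let the fingers close. It gives the time, the measured TCP pose, the force and the opening at its end, in the units of the state.
- r.get_obs(): the state, without advancing time (a new reading comes with each control period).
- r.grab_frame(name): name is "scene" or "top" or "wrist"; returns (picture, depth): 384x512x3 uint8, red, green, blue; 384x512 float32, m along the optical axis (not along the pixel's ray), 0 where there is no reading.
- r.camera_model(name): a dict with "mtx" (3x3 intrinsics, pixels), "rvec" (rotation vector, rad) and "tvec" (3), from world to camera coordinates, as OpenCV has them; the wrist camera has in their place "T_tool_cam" (4x4, takes a point from camera to tool coordinates, whose origin is the TCP and whose axes are the flange's). Camera axes: x right, y down, z forward; pixel columns grow to the right and rows downward; lengths in m; the calibration is good to about 2 mm. A picture is of the moment at which its call begins: read the wrist's pose just before it. camera_model takes no time and is no camera call.
- r.hand_in(): hands the job in, once; it reports no verdict.
The state is a dict: "clock": time; "joints": joint angles; "qvel": joint speeds; "tau": joint torques, N m; "tcp_pos": TCP position; "orientation": TCP orientation; "contact_force": force on the tool from outside, world axes, zero at the start; "moment": the same for the moment, N m; "grip_width": finger opening in m.
Only numpy, scipy, OpenCV 4.12 (cv2) and the standard library are available. Lean on these libraries where they do the work, as an engineer would, in place of code of your own. Each camera call takes 0.05 s, during which the arm holds its last target. There are 200 camera calls.

### The job

The small bench dust extractor has tripped: squeeze the two snap tabs of its clip-on filter cover together, draw the cover off squarely without wrenching it against its catches, and lay it gently down on the dark bench mat, right way up with the tabs on top. Then press the popped-out round reset pin that was under the cover fully home, down to its collar. Leave the other things on the bench where they are.

Things in the scene. Friction and masses are not known exactly. Their poses are not given: they have to be found in the camera images.
- cover: white clip-on cover, 0.1 to 0.22 kg, plate 120 (x) x 90 (y) x 4 mm. Origin: middle of the plate's underside, lying on the extractor's face (sloping 20 degrees) while clipped; z out of the face, x up the slope, y across. Below it two ribs, 69 mm along y at x +-44 mm, reach 11 mm into the opening with 1.5 mm play; off, it stands level on them. Over 40 N between it and the extractor is wrenching
- tabs (a point): point midway between the two snap tabs, 17 mm above the cover's underside, axes as the cover. The tabs stand upright on the plate at y +-: ribbed outer faces 48 mm apart while free, each 28 mm long along x, 4 mm thick, from the plate up to 26 mm above the plate's top. Nothing else stands on the plate or on the face around it
- tab_left (a joint): inward travel of the snap tab on the cover's +y side: 0 free, hard stop at 0.007 m. Spring: 2.7 N to start, 9 N at the stop. Under the plate the tab has a barb hooked 4 mm under a ledge of the housing, with 1 mm of play: the cover comes off, straight along its z, only while both tabs are held in by at least 4.5 mm
- tab_right (a joint): the same for the tab on the -y side; squeezed to both stops the outer faces are 34 mm apart
- extractor: white bench dust extractor, fixed, 230 mm deep, 145 wide. Origin on the bench below the middle of its sloping face (105 mm up there); front along its -x, towards the robot. Motor hood 85 to 165 mm behind the origin, 135 mm tall, pipe stub on it to 165 mm. Opening under the cover: 94 (up the slope) x 72 mm, 32 mm deep, 52 mm wide between two ledges in its middle 30 mm
- pin_top (a point): middle of the flat top of the round steel reset pin, 14 mm across, in the opening under the cover, 24 mm up the slope from the opening's middle; z points out of the face like the clipped cover's z, y across. Popped out it stands 4 to 5.5 mm below the face; home it is level with its collar (22 mm across), 12 mm below the face
- pin (a joint): travel of the reset pin: 0 fully popped out, 0.008 m fully home against a hard stop. It slides stiffly at about 5 N and stays where it is left; starts 0 to 1.5 mm in.
- mat: dark rubber bench mat, fixed, 260 (its x) x 220 (its y) x 3 mm; origin under its middle. The plaster model stands on its corner at about x +95, y -75 mm.
- plaster_model: horseshoe-shaped plaster dental model, 46 x 57 x 24 mm, standing on a corner of the mat; origin under its middle; a bystander
- dropper_bottle: small bottle, 32 mm across, 65 mm tall; origin under its middle; a bystander
- powder_jar: clear jar with a white lid, 48 mm across, 55 mm tall; origin under its middle; a bystander
- casting_ring: open steel ring standing on end, 54 mm across, 45 mm tall; origin under its middle; a bystander
- wax_knife: metal spatula lying on the bench, 160 mm long along its x; a bystander
- work_tray: open painted tray, 150 x 100 x 45 mm; origin under its middle; a bystander
- mixing_bowl: mixing bowl, 100 mm across, 55 mm tall; origin under its middle; a bystander
Mind the look-alikes: they are no part of the job. What is shaped like the cover but purple or yellow is not meant.

How it is judged:
On the way, in this order (a step that is already met when the one before it is completed fails the run):
1. both snap tabs are squeezed in together by the fingers (value of joint each of tab_left, tab_right above 0.004 m and contact force between the fingers and cover above 2 N), for 0.1 s.
2. the cover is off the extractor (distance between cover and pin_top above 0.08 m), for 0.1 s.
3. the cover lies on the mat, tabs up, and the reset pin is fully home (x of cover in the frame of mat between -0.1 and 0.1 m and y of cover in the frame of mat between -0.08 and 0.08 m and height (world z) of cover between 0.01 and 0.019 m and angle between cover's own z axis and vertical below 0.08 rad and value of joint pin above 0.0065 m), for 0.1 s.
At the end, for the whole second after the job is handed in: The cover lies still and level (within 4.5 degrees), tabs up, on the mat, its middle on the mat (within 100 mm of the mat's middle along the mat's x and 80 mm along its y); the reset pin is home to within 1.5 mm (all of step 3 and linear speed of cover below 0.02 m/s and contact force between cover and mat above 0.3 N); the robot touches nothing.
It fails at once if the cover is wrenched or rammed against the extractor (over 40 N) (contact force between cover and extractor above 40 N).
It fails at once if the cover is dropped (falls free at over 0.7 m/s) (linear speed of cover above 0.7 m/s and contact force between the fingers and cover below 0.05 N).
It fails at once if another thing on the bench is shifted by more than 30 mm (distance of any of plaster_model, dropper_bottle, powder_jar, casting_ring, wax_knife, work_tray, mixing_bowl from where it was at the start of the episode above 0.03 m).
It also fails if it takes over 64 s, if anything falls off the work surface, if the arm or the gripper's body presses on something with over 40 N, if the wrist force passes 120 N, or if a joint passes its speed limit or range.

## Working session

There is one attempt and no reset: what is moved stays moved. The work goes in short steps, Python scripts to look and compute and a tool call to move; the robot and the scene stay as the last step left them, time stands still between calls to the robot, and variables do not carry over. Pictures are saved under pics/ and viewed, about 8 in all and at most 12, crops included, and the job is handed in when it is done.

Besides the shell and the picture viewer there is one more tool, called after "Call:" in YAML: its name, and indented under it one key for each argument. play_rows: Moves the arm, as the interface text tells. Its arguments: {"type":"object","properties":{"deltas":{"type":"array"},"squeeze":{"type":"number"}},"required":["deltas"]}

```bash
mkdir -p pics
cat > h.py <<'E'
import numpy as np, cv2
from bench import r
from scipy.spatial.transform import Rotation as R
def grab(n):
    o=r.get_obs(); im,d=r.grab_frame(n); m=r.camera_model(n); K=np.array(m["mtx"])
    if n=="wrist":
        T=np.eye(4); T[:3,:3]=R.from_rotvec(o["orientation"]).as_matrix(); T[:3,3]=o["tcp_pos"]; T=T@np.array(m["T_tool_cam"])
    else:
        T=np.eye(4); T[:3,:3]=cv2.Rodrigues(np.array(m["rvec"],float))[0]; T[:3,3]=np.ravel(m["tvec"]); T=np.linalg.inv(T)
    return im,d,K,T
def cloud(d,K,T):
    v,u=np.indices(d.shape); P=np.stack([(u-K[0,2])/K[0,0]*d,(v-K[1,2])/K[1,1]*d,d],-1)
    return P@T[:3,:3].T+T[:3,3]
def save(n,im): cv2.imwrite("pics/"+n,im[...,::-1])
E
python3 - <<'E'
from h import *
print(r.get_obs(), r.grip_point_offset)
a=[]
for n in("scene","top"):
    im,d,K,T=grab(n); np.savez(n+".npz",im=im,d=d,K=K,T=T); a.append(im); print(n,T.round(3).tolist(),K[0,0],(d>0).mean())
save("a_scene.png",a[0]);save("a_top.png",a[1])
E
```

```text
{'clock': 0.0, 'joints': array([-1.33911589,  0.47777419,  0.02233885,  1.55645305, -0.01148386,
        1.10929413, -0.08308465]), 'qvel': array([ 1.10343083e-03,  6.54768403e-04,  6.85769079e-05, -5.70775561e-04,
       -1.22065984e-03, -1.00152594e-03,  2.09682513e-04]), 'tau': array([-1.12098930e-04, -5.96449757e+01,  1.60753325e+00, -2.81190026e+01,
        1.23930656e-02,  9.33466275e-03, -3.85729933e-06]), 'tcp_pos': array([0.22478526, 0.63584618, 0.2303424 ]), 'orientation': array([-5.31065553e-01, -3.09621873e+00,  2.81707848e-03]), 'contact_force': array([ 0.52248037, -0.51944734, -0.08034427]), 'moment': array([-0.0435227 ,  0.00075688, -0.05715609]), 'grip_width': 0.08563037448039124} 0.0187
scene [[0.358, 0.686, -0.633, 1.198], [0.934, -0.272, 0.233, -0.261], [-0.013, -0.675, -0.738, 0.896], [0.0, 0.0, 0.0, 1.0]] 365.7252150629961 0.9960276285807291
top [[0.006, -0.982, 0.187, 0.29], [-1.0, -0.007, -0.006, 0.016], [0.007, -0.187, -0.982, 1.207], [0.0, 0.0, 0.0, 1.0]] 369.7487297655525 0.9959055582682291
```

View pics/a_scene.png

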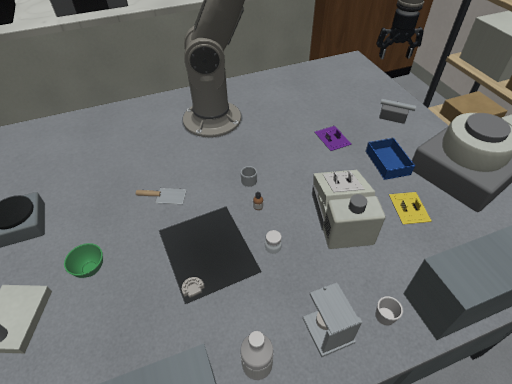

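View pics/a_top.png

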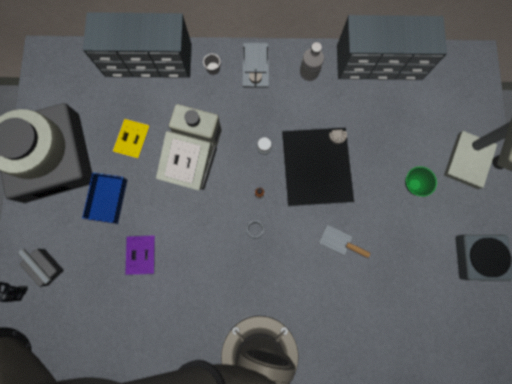

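The top view shows three things that could be the cover: white on the extractor at (183,160), purple at (140,255) and yellow at (131,138). I choose the white one. The mat is at (318,167), with the plaster model on its corner at (338,136).

Run:
```python
from h import *
t=np.load("top.npz");s=np.load("scene.npz")
Pt=cloud(t["d"],t["K"],t["T"]);Ps=cloud(s["d"],s["K"],s["T"])
# mat from top
g=t["im"].max(2).astype(int); m=np.zeros_like(g,np.uint8); m[120:215,275:360]=(g[120:215,275:360]<45)
c=max(cv2.findContours(m,0,1)[0],key=cv2.contourArea); 
p=Pt[c[:,0,1],c[:,0,0]][:,:2].astype(np.float32); print("mat",cv2.minAreaRect(p))
# extractor: points above 60mm
for nm,P in(("top",Pt),("scene",Ps)):
    q=P.reshape(-1,3)
    k=(q[:,2]>.06)&(q[:,2]<.2)&(q[:,0]>.4)&(q[:,0]<.85)&(q[:,1]>.1)&(q[:,1]<.36); q=q[k]; print(nm,len(q),q.min(0).round(3),q.max(0).round(3))
    print(cv2.minAreaRect(q[:,:2].astype(np.float32)))
    # RANSAC for plane at 20deg
    rng=np.random.default_rng(0);best=None
    for _ in range(600):
        a=q[rng.choice(len(q),3,replace=False)];n=np.cross(a[1]-a[0],a[2]-a[0]);L=np.linalg.norm(n)
        if L<1e-5: continue
        n/=L; n*=np.sign(n[2])
        if not .88<n[2]<.97: continue
        i=abs((q-a[0])@n)<.0025
        if best is None or i.sum()>best.sum(): best=i
    c0=q[best].mean(0);n=np.linalg.svd(q[best]-c0)[2][2];n*=np.sign(n[2]);print("plane",best.sum(),c0.round(4),n.round(3),np.degrees(np.arccos(n[2])),"az",np.degrees(np.arctan2(-n[1],-n[0])))
    up=q[((q-c0)@n>.010)]; up=up[np.linalg.norm(up[:,:2]-c0[:2],axis=1)<.06]; print("tabs pts",len(up),up.mean(0) if len(up) else 0, ((up-c0)@n).max() if len(up) else 0)
im=t["im"][90:210,140:240];save("b_top.png",cv2.resize(im,None,fx=4,fy=4,interpolation=2))
im2=s["im"][150:260,290:410];i2=cv2.resize(im2,None,fx=4,fy=4,interpolation=2);i1=cv2.resize(im,None,fx=4,fy=4,interpolation=2)[:440]
save("b.png",cv2.resize(np.hstack([i1,i2]),None,fx=.89,fy=.89))
```

```text
mat ((0.5986554026603699, -0.19138872623443604), (0.2539050877094269, 0.21401774883270264), 4.132641792297363)
top 3680 [0.501 0.132 0.062] [0.758 0.326 0.17 ]
((0.6318984031677246, 0.22798237204551697), (0.14284192025661469, 0.23648220300674438), 74.35347747802734)
plane 1199 [0.5861 0.2385 0.1064] [-0.345  0.092  0.934] 20.925851727274704 az -15.003899801729538
tabs pts 63 [0.57648659 0.23962044 0.1288337 ] 0.03276222114708283
scene 3593 [0.497 0.132 0.06 ] [0.762 0.325 0.169]
((0.6311600804328918, 0.22832518815994263), (0.1421237587928772, 0.24176576733589172), 74.33829498291016)
plane 690 [0.5953 0.2206 0.1143] [-0.333  0.046  0.942] 19.664549695949667 az -7.828110653174325
tabs pts 58 [0.57981283 0.23991556 0.12962877] 0.028567861904691527
```

View pics/b.png

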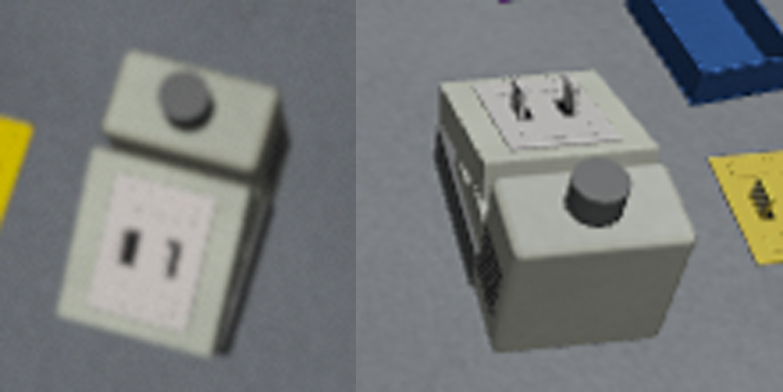

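The crop confirms the white cover, with its two dark tabs side by side, clipped on the extractor's sloping face. Next I go to a tilted viewing pose above it.

```bash
cat >> h.py <<'E'
def axes(yaw,tilt=20.):
    "cover frame: x up slope, z out of face"
    return R.from_euler("z",yaw,degrees=True)*R.from_euler("y",-tilt,degrees=True)
FLIP=R.from_matrix(np.diag([-1.,1,-1]))
def goal(p,Rt):
    o=r.get_obs(); R0=R.from_rotvec(o["orientation"])
    print("t",round(o["clock"],2),"shift",(R0.inv().apply(np.array(p)-o["tcp_pos"])*1000).round(1),"turn",(R0.inv()*Rt).as_rotvec().round(4),"F",o["contact_force"].round(1),"w",round(o["grip_width"],4))
E
python3 - <<'E'
from h import *
C=axes(-15.65); n=C.as_matrix()[:,2]
p=np.array([.583,.2415,.105])+n*.19
print(p); goal(p,C*FLIP); print(r.camera_model("wrist")["T_tool_cam"])
E
```

```text
[0.52042528 0.25903005 0.2835416 ]
t 0.1 shift [-404.4 -256.9  -52.7] turn [-0.0133 -0.3489 -0.0656] F [-0.1 -0.8  0.7] w 0.0854
[[ 4.17312204e-04 -9.49482872e-01 -3.13818582e-01  8.00001023e-02]
 [ 9.99998777e-01  8.69215261e-04 -1.30009289e-03  5.50356182e-04]
 [ 1.50719183e-03 -3.13817656e-01  9.49482073e-01 -1.42824105e-01]
 [ 0.00000000e+00  0.00000000e+00  0.00000000e+00  1.00000000e+00]]
```

Call:
play_rows:
  deltas:
    - [85,[-50,-32,-6],[-0.002,-0.044,-0.008]]
    - [85,[-100,-64,-13],[-0.003,-0.088,-0.016]]
    - [85,[-150,-96,-20],[-0.005,-0.131,-0.024]]
    - [85,[-200,-128,-26],[-0.007,-0.174,-0.033]]
    - [85,[-250,-160,-33],[-0.008,-0.218,-0.041]]
    - [85,[-300,-192,-40],[-0.01,-0.262,-0.049]]
    - [85,[-350,-224,-46],[-0.012,-0.305,-0.057]]
    - [85,[-404,-257,-53],[-0.013,-0.349,-0.066]]
  squeeze: 40

```text
clock: 1.1
tcp_pos: [0.52, 0.2584, 0.2838]
orientation: [0.379, 2.768, -0.068]
contact_force: [-0.1, -0.2, -0.5]
grip_width: 0.0849
```

Run:
```python
from h import *
C=axes(-15.65); n=C.as_matrix()[:,2]
goal(np.array([.583,.2415,.105])+n*.19,C*FLIP)
```

```text
t 1.1 shift [-0.1  0.8  0.3] turn [-0.0003  0.0012  0.0014] F [-0.1 -0.2 -0.5] w 0.0849
```

Call:
play_rows:
  deltas:
    - [85,[0,0,0],[0,0,0]]
    - [85,[0,0,0],[0,0,0]]

```text
clock: 1.35
tcp_pos: [0.5196, 0.2585, 0.2835]
orientation: [0.379, 2.769, -0.068]
contact_force: [-0.9, 1.0, 0.5]
grip_width: 0.0849
```

Run:
```python
from h import *
im,d,K,T=grab("wrist"); np.savez("w1.npz",im=im,d=d,K=K,T=T); save("w1.png",im)
P=cloud(d,K,T); C=axes(-15.65).as_matrix()
q=(P-np.array([.583,.2415,.105]))@C   # approx cover frame
np.save("q1.npy",q)
k=(abs(q[...,0])<.075)&(abs(q[...,1])<.075)
z=q[...,2][k]; print("z hist",np.histogram(z*1000,bins=range(-20,50,2)))
f=k&(abs(q[...,2])<.008); A=np.c_[q[f][:,:2],np.ones(f.sum())]; print("plane",np.linalg.lstsq(A,q[f][:,2],rcond=None)[0])
tb=k&(q[...,2]>.012)&(q[...,2]<.045)
n,l,st,c=cv2.connectedComponentsWithStats(tb.astype(np.uint8))
for i in range(1,n):
    if st[i,4]>30: e=q[l==i]; print(st[i],(np.percentile(e,[2,50,98],axis=0)*1000).round(1).tolist())
```

```text
z hist (array([   4,    5,    3,    6,    3,    5,    4,    8,  179, 5265, 1779,
       4719, 2572,   40,    5,    2,    2,    5,    0,    7,    3,    4,
         15,   59,  192,   38,    0,    0,    0,    0,    0,    0,    0,
          0]), array([-20, -18, -16, -14, -12, -10,  -8,  -6,  -4,  -2,   0,   2,   4,
         6,   8,  10,  12,  14,  16,  18,  20,  22,  24,  26,  28,  30,
        32,  34,  36,  38,  40,  42,  44,  46,  48]))
plane [0.00326017 0.00175443 0.00164411]
[236 153   7  29 163] [[-12.3, -23.4, 18.5], [0.1, -20.0, 28.5], [14.6, -16.9, 30.6]]
[276 153   6  28 162] [[-12.7, 19.5, 16.2], [-0.6, 22.5, 28.8], [14.3, 25.6, 30.6]]
```

View pics/w1.png

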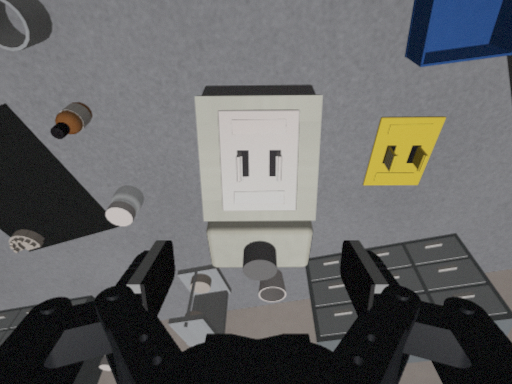

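The wrist view shows the white cover at (259,160) with its tabs at (240,165) and (278,165). The yellow one at (404,150) is the decoy. The tab midpoint is offset about (+1, +1.1) mm from my estimate. I approach to 60 mm, take a second measurement there, then grasp.

```bash
cat >> h.py <<'E'
C=axes(-15.65); CM=C.as_matrix(); O=np.array([.583,.2415,.105])+CM@np.array([.001,.00115,0])
def cg(x,y,z,Rt=None): goal(O+CM@(np.array([x,y,z])/1000),Rt or C*FLIP)
E
python3 -c "
from h import *
cg(0,0,75)"
```

```text
t 1.4 shift [ -2.2   1.1 115.3] turn [0.0001 0.0003 0.0027] F [-0.   0.8  0.3] w 0.0849
```

Call:
play_rows:
  deltas:
    - [85,[-1,1,40],[0,0,0.001]]
    - [85,[-2,1,80],[0,0,0.003]]
    - [85,[-2,1,105],[0,0,0.003]]
    - [85,[-2,1,115],[0,0,0.003]]
    - [85,[-2,1,115],[0,0,0.003]]

```text
clock: 2.02
tcp_pos: [0.5587, 0.2502, 0.1757]
orientation: [0.379, 2.77, -0.067]
contact_force: [0.9, 0.2, 0.6]
grip_width: 0.0851
```

Run:
```python
from h import *
im,d,K,T=grab("wrist")
P=cloud(d,K,T); q=(P-O)@CM
k=(abs(q[...,0])<.075)&(abs(q[...,1])<.075)
f=k&(abs(q[...,2])<.008); print("zhist",np.histogram(q[f][:,2]*1000,bins=range(-6,9)))
p=k&(im.min(2)>190)&f;  print("plate px",p.sum(),cv2.minAreaRect((q[p][:,:2]*1000).astype(np.float32)),np.percentile(q[p][:,:2]*1000,[1,99],axis=0))
tb=k&(q[...,2]>.012)&(q[...,2]<.035)
n,l,st,c=cv2.connectedComponentsWithStats(tb.astype(np.uint8))
for i in range(1,n):
    if st[i,4]>30: e=q[l==i]; print(st[i],(np.percentile(e,[2,50,98],axis=0)*1000).round(1).tolist())
save("w2.png",im); cg(0,0,4)
```

```text
zhist (array([   4,    7,    5,  144, 3084, 8288, 3262,  346, 2510, 7472, 4544,
        894,   55,    6]), array([-6, -5, -4, -3, -2, -1,  0,  1,  2,  3,  4,  5,  6,  7,  8]))Traceback (most recent call last):
  File "<stdin>", line 6, in <module>
    return _quantile_unchecked(
        a, q, axis, out, overwrite_input, method, keepdims, weights)
    return _ureduce(a,
                    func=_quantile_ureduce_func,
    ...<5 lines>...
                    overwrite_input=overwrite_input,
                    method=method)
    r = func(a, **kwargs)
    result = _quantile(arr,
                       quantiles=q,
    ...<2 lines>...
                       out=out,
                       weights=wgt)
    slices_having_nans = np.isnan(arr[-1, ...])
                                  ~~~^^^^^^^^^
IndexError: index -1 is out of bounds for axis 0 with size 0
```

Run:
```python
from h import *
im,d,K,T=grab("wrist")
q=(cloud(d,K,T)-O)@CM
k=(abs(q[...,0])<.075)&(abs(q[...,1])<.075)
p=cv2.morphologyEx((k&(q[...,2]>.0015)&(q[...,2]<.007)).astype(np.uint8),cv2.MORPH_OPEN,np.ones((5,5)))>0
print("plate",p.sum(),cv2.minAreaRect((q[p][:,:2]*1000).astype(np.float32)),np.percentile(q[p][:,:2]*1000,[1,99],axis=0))
A=np.c_[q[p][:,:2],np.ones(p.sum())]; print("plane",np.linalg.lstsq(A,q[p][:,2],rcond=None)[0])
tb=k&(q[...,2]>.012)&(q[...,2]<.035)
n,l,st,c=cv2.connectedComponentsWithStats(tb.astype(np.uint8))
for i in range(1,n):
    if st[i,4]>30: e=q[l==i]; print(st[i],(np.percentile(e,[2,50,98],axis=0)*1000).round(1).tolist())
save("w2.png",im); cg(0,0,3.5)
```

```text
plate 15517 ((0.6481666564941406, 0.09909820556640625), (120.30725860595703, 90.12464141845703), 0.5204483270645142) [[-58.60211695 -43.78266058]
 [ 58.5064089   43.90480594]]
plane [-0.00025216  0.00214781  0.003728  ]
[281 183  10  45 380] [[-13.8, 17.9, 14.9], [-2.3, 21.0, 28.8], [13.3, 24.1, 30.7]]
[221 184  10  44 382] [[-13.3, -23.9, 14.5], [-1.9, -20.9, 28.8], [13.9, -18.0, 30.5]]
t 2.12 shift [-0.  -1.1 72.8] turn [0.0018 0.0009 0.0003] F [-0.2  0.   0. ] w 0.0849
```

View pics/w2.png

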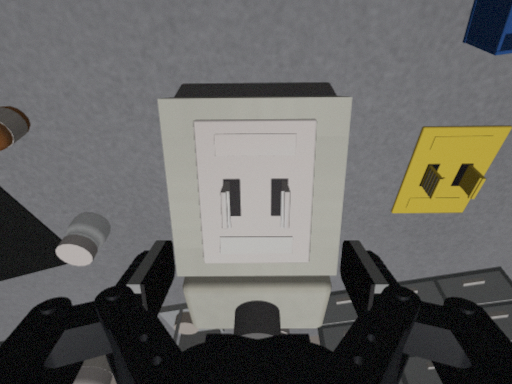

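The second view agrees: plate centre within 0.3 mm, yaw within 0.5°, tab faces at ±24 mm. I descend with the fingers at 62 mm.

Call:
play_rows:
  deltas:
    - [62,[0,-1,25],[0,0,-0.005]]
    - [62,[0,-1,50],[0,0,-0.005]]
    - [62,[0,-1,64],[0,0,-0.005]]
    - [62,[0,-1,72.5],[0,0,-0.005]]
    - [62,[0,-1,72.5],[0,0,-0.005]]
    - [62,[0,-1,72.5],[0,0,-0.005]]
  squeeze: 30

```text
clock: 2.88
tcp_pos: [0.5832, 0.2432, 0.1096]
orientation: [0.373, 2.768, -0.065]
contact_force: [-0.5, -0.5, -0.3]
grip_width: 0.062
```

```bash
python3 -c "
from h import *
cg(0,0,3.5)"
```

```text
t 2.88 shift [ 0.3 -0.6  0.9] turn [0.0027 0.0014 0.0052] F [-0.5 -0.5 -0.3] w 0.062
```

Call:
play_rows:
  deltas:
    - [46,[0,-0.5,0.5],[0,0,0]]
    - [40,[0,-0.5,0.5],[0,0,0]]
    - [30,[0,-0.5,0.5],[0,0,0]]
    - [30,[0,-0.5,0.5],[0,0,0]]
    - [30,[0,-0.5,0.5],[0,0,0]]
    - [30,[0,-0.5,0.5],[0,0,0]]
  squeeze: 30

```text
clock: 3.62
tcp_pos: [0.5834, 0.2434, 0.1105]
orientation: [0.372, 2.768, -0.063]
contact_force: [-6.1, -0.5, 10.7]
grip_width: 0.033
```

```bash
python3 -c "
from h import *
cg(0,0,3.5)"
```

```text
t 3.62 shift [ 0.7 -0.8  1.7] turn [0.0041 0.0021 0.0051] F [-6.1 -0.5 10.7] w 0.033
```

Both tabs are at their stops (33 mm opening). I draw the cover straight out along the face normal, gently.

Call:
play_rows:
  deltas:
    - [30,[0,0,-1],[0,0,0]]
    - [30,[0,0,-2.5],[0,0,0]]
    - [30,[0,0,-4.5],[0,0,0]]
    - [30,[0,0,-7],[0,0,0]]

```text
clock: 4.12
tcp_pos: [0.5809, 0.2439, 0.117]
orientation: [0.372, 2.768, -0.063]
contact_force: [0.5, 0.1, -1.6]
grip_width: 0.0327
```

```bash
python3 -c "
from h import *
cg(0,0,13)"
```

```text
t 4.12 shift [ 0.6 -0.6 -0.8] turn [0.0038 0.0018 0.0051] F [ 0.5  0.1 -1.6] w 0.0327
```

Call:
play_rows:
  deltas:
    - [30,[0,0,-5],[0,0,0]]
    - [30,[0,0,-12],[0,0,0]]
    - [30,[0,0,-22],[0,0,0]]
    - [30,[0,0,-35],[0,0,0]]
    - [30,[0,0,-50],[0,0,0]]
    - [30,[0,0,-65],[0,0,0]]
    - [30,[0,0,-85],[0,0,0]]
    - [30,[0,0,-95],[0,0,0]]

```text
clock: 5.12
tcp_pos: [0.5493, 0.2529, 0.2078]
orientation: [0.372, 2.767, -0.061]
contact_force: [0.5, 0.8, -1.5]
grip_width: 0.0329
```

```bash
cat >> h.py <<'E'
M=axes(0,0); MP=np.array([.5987,-.1914,0])+R.from_euler("z",4.13,degrees=True).apply([-.015,.012,0])
def mg(z,dx=0,dy=0): goal(MP+np.array([dx,dy,z])/1000,M*FLIP)
E
python3 -c "
from h import *
mg(140); im,d,K,T=grab('wrist'); save('w3.png',im); np.savez('w3.npz',im=im,d=d,K=K,T=T)
q=(cloud(d,K,T)-O)@CM; print(np.nanmedian(q[180:200,240:270].reshape(-1,3),0))"
```

```text
t 5.12 shift [-114.7 -409.5  112.8] turn [-0.0434  0.3501 -0.2645] F [ 0.5  0.8 -1.5] w 0.0329
[-0.02877397 -0.00040958  0.10696798]
```

View pics/w3.png

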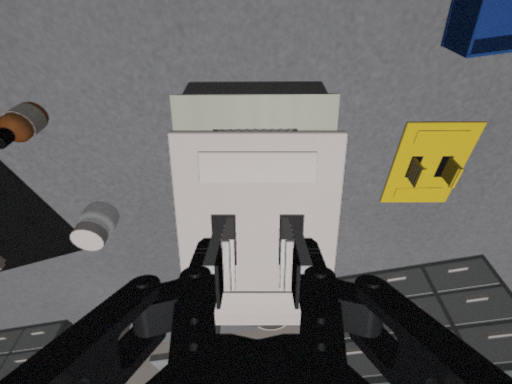

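The cover hangs squarely between the fingers (plate around (258,200)). I carry it towards the mat and level it on the way.

Call:
play_rows:
  deltas:
    - [30,[-5,-20,2],[-0.002,0.02,-0.015]]
    - [30,[-13,-50,6],[-0.004,0.04,-0.03]]
    - [30,[-23,-85,15],[-0.008,0.07,-0.05]]
    - [30,[-34,-120,25],[-0.012,0.1,-0.075]]
    - [30,[-45,-160,37],[-0.016,0.135,-0.1]]
    - [30,[-56,-200,50],[-0.02,0.17,-0.13]]
    - [30,[-67,-240,62],[-0.025,0.205,-0.155]]
    - [30,[-78,-280,75],[-0.03,0.24,-0.18]]

```text
clock: 6.18
tcp_pos: [0.5713, -0.0443, 0.1634]
orientation: [0.127, 3.029, -0.018]
contact_force: [0.7, 0.3, -2.4]
grip_width: 0.0327
```

```bash
python3 -c "
from h import *
mg(110)"
```

```text
t 6.17 shift [ -16.8 -134.4   56.7] turn [-0.0122  0.1098 -0.0835] F [ 0.7  0.3 -2.4] w 0.0327
```

Call:
play_rows:
  deltas:
    - [30,[-5,-35,12],[-0.003,0.03,-0.02]]
    - [30,[-9,-70,25],[-0.006,0.06,-0.04]]
    - [30,[-13,-105,40],[-0.009,0.09,-0.065]]
    - [30,[-16,-125,52],[-0.012,0.11,-0.083]]
    - [30,[-17,-134,57],[-0.012,0.11,-0.083]]
    - [30,[-17,-134,57],[-0.012,0.11,-0.083]]

```text
clock: 6.92
tcp_pos: [0.5827, -0.1802, 0.1092]
orientation: [-0.002, -3.141, 0.0]
contact_force: [0.3, 0.8, -1.6]
grip_width: 0.0329
```

Run:
```python
from h import *
mg(16)
im,d,K,T=grab("wrist"); save("w4.png",im); q=cloud(d,K,T)
# plate plane (white points at expected height 0.10-.13 near below TCP, downslope side visible)
k=(abs(q[...,2]-.112)<.02)&(im.min(2)>120)
k=cv2.erode(k.astype(np.uint8),np.ones((5,5)))>0
Q=q[k]; A=np.c_[Q[:,:2]-MP[:2],np.ones(len(Q))]; c=np.linalg.lstsq(A,Q[:,2],rcond=None)[0]
i=abs(A@c-Q[:,2])<.004; c=np.linalg.lstsq(A[i],Q[i,2],rcond=None)[0]; print(len(Q),i.sum(),c, "plate top rel tcp z",c[2]-r.get_obs()["tcp_pos"][2]); print(np.percentile(Q[i],[1,99],axis=0))
b=q[(abs(q[...,2])<.012)&(im.max(2)<45)&(abs(q[...,0]-.55)<.08)&(abs(q[...,1]+.2)<.09)]; print("mat z",len(b),np.median(b[:,2]))
```

```text
t 6.92 shift [-0.3 -0.3 93.2] turn [-0.0001 -0.001  -0.0014] F [ 0.3  0.8 -1.6] w 0.0329
19169 19169 [-0.0037701  -0.0009147   0.10781956] plate top rel tcp z -0.0018285314935995584
[[ 0.52404073 -0.22236651  0.10630917]
 [ 0.63801136 -0.13735497  0.1097184 ]]
mat z 21951 0.00319694419198846
```

View pics/w4.png

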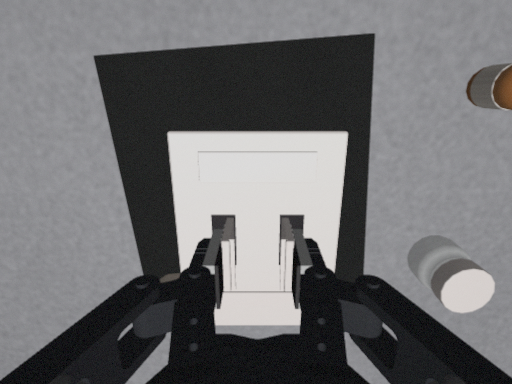

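The cover is level, centred over the mat and held firmly, with its bottom about 17 mm below the TCP. I lower it slowly, expecting touch at TCP z ≈ 0.020.

Call:
play_rows:
  deltas:
    - [30,[0,0,20],[0,0,0]]
    - [30,[0,0,40],[0,0,0]]
    - [30,[0,0,60],[0,0,0]]
    - [30,[0,0,74],[0,0,0]]
    - [30,[0,0,82],[0,0,0]]
    - [30,[0,0,86],[0,0,0]]
    - [30,[0,0,88],[0,0,0]]
    - [30,[0,0,89],[0,0,0]]

```text
clock: 7.98
tcp_pos: [0.5833, -0.1794, 0.021]
orientation: [0.001, 3.141, 0.0]
contact_force: [0.2, 0.2, -1.4]
grip_width: 0.0328
```

Call:
play_rows:
  deltas:
    - [30,[0,0,0.5],[0,0,0]]
    - [30,[0,0,1],[0,0,0]]
    - [30,[0,0,1.5],[0,0,0]]
    - [30,[0,0,1.5],[0,0,0]]

```text
clock: 8.48
tcp_pos: [0.5835, -0.1794, 0.0198]
orientation: [0.001, 3.141, 0.0]
contact_force: [-0.7, -0.0, 1.5]
grip_width: 0.0327
```

It has touched (force went from −1.4 to +1.5 N). I release and rise.

Call:
play_rows:
  deltas:
    - [36,[0,0,0.3],[0,0,0]]
    - [42,[0,0,0],[0,0,0]]
    - [50,[0,0,0],[0,0,0]]
    - [62,[0,0,0],[0,0,0]]
    - [66,[0,0,0],[0,0,0]]
    - [66,[0,0,-10],[0,0,0]]
    - [66,[0,0,-30],[0,0,0]]
    - [66,[0,0,-60],[0,0,0]]

```text
clock: 9.48
tcp_pos: [0.5832, -0.1794, 0.0812]
orientation: [0.001, 3.141, 0.0]
contact_force: [1.7, -0.2, -0.6]
grip_width: 0.0657
```

Call:
play_rows:
  deltas:
    - [66,[0,0,-40],[0,0,0]]
    - [66,[0,0,-90],[0,0,0]]
    - [40,[0,0,-110],[0,0,0]]
    - [20,[0,0,-110],[0,0,0]]

```text
clock: 9.98
tcp_pos: [0.5845, -0.1799, 0.1944]
orientation: [0.001, 3.136, -0.001]
contact_force: [0.1, -0.8, -0.4]
grip_width: 0.0303
```

Run:
```python
from h import *
mg(190)
im,d,K,T=grab("wrist"); q=cloud(d,K,T)
k=(abs(q[...,2]-.017)<.006)&(im.min(2)>100)&(abs(q[...,0]-MP[0])<.09)&(abs(q[...,1]-MP[1])<.075)
k=cv2.erode(k.astype(np.uint8),np.ones((5,5)))>0
Q=q[k]; A=np.c_[Q[:,:2]-MP[:2],np.ones(len(Q))]; c=np.linalg.lstsq(A,Q[:,2],rcond=None)[0]; print("plate plane",len(Q),c,cv2.minAreaRect((Q[:,:2]*1000).astype(np.float32)))
save("w5.png",im)
P=O+CM@np.array([.024,0,.06]); goal(P,C*FLIP)
```

```text
t 9.97 shift [ 1.6 -0.6  4.4] turn [-0.0006  0.0057 -0.0006] F [ 0.1 -0.8 -0.4] w 0.0303
plate plane 6060 [-8.63088985e-05 -2.14643529e-03  1.83145144e-02] ((582.179443359375, -179.2271728515625), (85.1763687133789, 113.98837280273438), 89.9732437133789)
t 10.03 shift [ -2.5 421.3  22.6] turn [ 0.048  -0.3444  0.2699] F [-0.6 -0.5 -0.7] w 0.0229
```

View pics/w5.png

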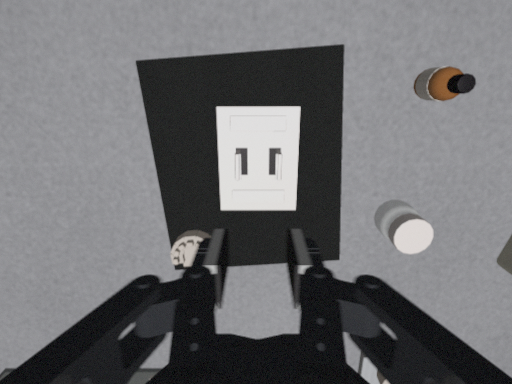

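The cover lies level on the mat at (258,160), clear of the plaster model. Next I return to view the opening and find the pin.

```bash
python3 -c "
from h import *
cg(0,0,130)"
```

```text
t 10.03 shift [ 42.1 433.9 -35.1] turn [ 0.048  -0.3444  0.2699] F [-0.6 -0.5 -0.7] w 0.0229
```

Call:
play_rows:
  deltas:
    - [10,[5,50,-15],[0.006,-0.043,0.034]]
    - [0,[10,105,-30],[0.012,-0.086,0.067]]
    - [0,[16,160,-35],[0.018,-0.13,0.1]]
    - [0,[21,215,-35],[0.024,-0.172,0.135]]
    - [0,[26,270,-35],[0.03,-0.215,0.17]]
    - [0,[32,325,-35],[0.036,-0.258,0.2]]
    - [0,[37,380,-35],[0.042,-0.3,0.235]]
    - [0,[42,434,-35],[0.048,-0.344,0.27]]

```text
clock: 11.02
tcp_pos: [0.5405, 0.2556, 0.2263]
orientation: [0.382, 2.769, -0.069]
contact_force: [0.7, -0.9, 1.5]
grip_width: 0.0004
```

Call:
play_rows:
  deltas:
    - [0,[0,0,0],[0,0,0]]
    - [0,[0,0,0],[0,0,0]]

```text
clock: 11.28
tcp_pos: [0.5397, 0.2549, 0.2249]
orientation: [0.381, 2.771, -0.072]
contact_force: [0.1, -0.3, 0.5]
grip_width: -0.0002
```

Run:
```python
from h import *
im,d,K,T=grab("wrist"); np.savez("w6.npz",im=im,d=d,K=K,T=T); q=(cloud(d,K,T)-O)@CM*1000
k=(abs(q[...,0]-24)<16)&(abs(q[...,1])<16); v,u=np.nonzero(k); print("px",u.min(),u.max(),v.min(),v.max()); print(np.histogram(q[k][:,2],bins=range(-36,4,2)))
t=k&(q[...,2]>-8)&(q[...,2]<-2); e=q[t]; print(len(e),np.percentile(e,[3,50,97],axis=0).round(1)); print(cv2.minEnclosingCircle(e[:,:2].astype(np.float32)))
save("w6.png",cv2.resize(im[100:260,160:360],None,fx=3,fy=3,interpolation=2)); cg(24,0,12)
```

```text
px 243 272 177 337
(array([  4, 283,  95,  13,   9,  12,   9,  14,  12,  13,  26, 147,  21,
        11,  70,  66,   2,   0,   0]), array([-36, -34, -32, -30, -28, -26, -24, -22, -20, -18, -16, -14, -12,
       -10,  -8,  -6,  -4,  -2,   0,   2]))
138 [[18.  -5.4 -7.6]
 [23.9  0.7 -6. ]
 [30.1  6.7 -4.6]]
((24.317411422729492, 0.46427038311958313), 6.874666690826416)
t 11.32 shift [-25.7   1.4 116.2] turn [-0.0042 -0.0011 -0.0014] F [ 0.6 -0.6  0.6] w 0.0
```

View pics/w6.png

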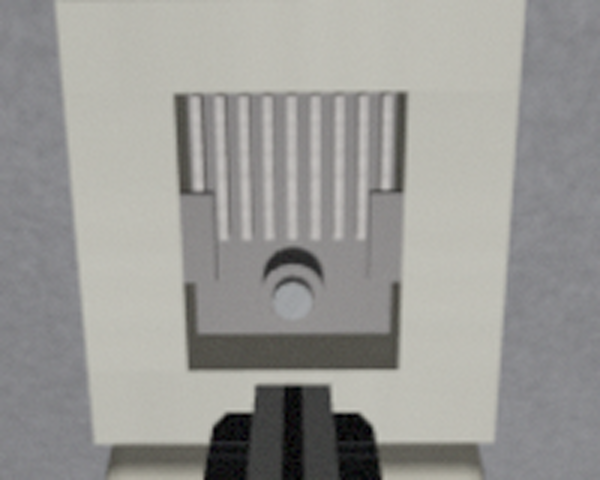

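The pin top is at the enlarged crop's (292,299), at (24.2, 0.6, −5.9) mm in the cover frame, with the collar about 7 mm deeper. I press it with shut fingers.

Call:
play_rows:
  deltas:
    - [0,[-13,1,30],[-0.002,0,0]]
    - [0,[-26,2,70],[-0.004,-0.001,-0.001]]
    - [0,[-26,2,100],[-0.004,-0.001,-0.001]]
    - [0,[-26,2,118],[-0.004,-0.001,-0.001]]
    - [0,[-26,2,125],[-0.004,-0.001,-0.001]]
    - [0,[-26,2,128],[-0.004,-0.001,-0.001]]
    - [0,[-26,2,128],[-0.004,-0.001,-0.001]]

```text
clock: 12.2
tcp_pos: [0.6064, 0.2372, 0.1146]
orientation: [0.381, 2.768, -0.066]
contact_force: [-0.6, 0.0, 0.5]
grip_width: -0.0002
```

```bash
python3 -c "
from h import *
cg(24.2,0.6,-13)"
```

```text
t 12.2 shift [ 0.4 -0.4 13.9] turn [ 0.0008  0.0005 -0.0004] F [-0.6  0.   0.5] w -0.0002
```

Call:
play_rows:
  deltas:
    - [0,[0,0,3],[0,0,0]]
    - [0,[0,0,6],[0,0,0]]
    - [0,[0,0,8],[0,0,0]]
    - [0,[0,0,10],[0,0,0]]
    - [0,[0,0,11],[0,0,0]]
    - [0,[0,0,12],[0,0,0]]
    - [0,[0,0,12],[0,0,0]]

```text
clock: 13.08
tcp_pos: [0.6106, 0.2363, 0.1033]
orientation: [0.381, 2.768, -0.065]
contact_force: [-0.7, 1.1, 3.5]
grip_width: -0.0002
```

```bash
python3 -c "
from h import *
cg(24.2,0.6,-13)"
```

```text
t 13.07 shift [ 0.5 -0.7  1.9] turn [ 0.0013  0.0007 -0.0003] F [-0.7  1.1  3.5] w -0.0002
```

Call:
play_rows:
  deltas:
    - [0,[0,0,1],[0,0,0]]
    - [0,[0,0,2],[0,0,0]]
    - [0,[0,0,3],[0,0,0]]
    - [0,[0,0,3],[0,0,0]]

```text
clock: 13.58
tcp_pos: [0.6111, 0.2363, 0.102]
orientation: [0.381, 2.768, -0.065]
contact_force: [-12.2, -0.6, 21.4]
grip_width: -0.0001
```

```bash
python3 -c "
from h import *
cg(24.2,0.6,-13)"
```

```text
t 13.57 shift [ 0.5 -0.8  0.4] turn [ 0.0013  0.0006 -0.0007] F [-12.2  -0.6  21.4] w -0.0001
```

A hard stop at −12.6 mm with 24 N along the pin means it is home against its collar. I retract and check.

Call:
play_rows:
  deltas:
    - [0,[0,0,-3],[0,0,0]]
    - [0,[0,0,-12],[0,0,0]]
    - [0,[2,0,-30],[0,0,0]]
    - [0,[8,0,-60],[0,0,0]]
    - [0,[16,0,-95],[0,0,0]]
    - [0,[24,0,-125],[0,0,0]]
    - [0,[24,0,-142],[0,0,0]]
    - [0,[24,0,-142],[0,0,0]]

```text
clock: 14.58
tcp_pos: [0.543, 0.2559, 0.2287]
orientation: [0.381, 2.766, -0.062]
contact_force: [0.8, 0.5, 0.0]
grip_width: 0.0001
```

Run:
```python
from h import *
print(r.get_obs()["contact_force"])
im,d,K,T=grab("wrist"); q=(cloud(d,K,T)-O)@CM*1000
rr=np.hypot(q[...,0]-24.2,q[...,1]-.6)
for a,b in((0,5.5),(8,10.5)):
    e=q[(rr>=a)&(rr<b)&(q[...,2]<0)&(q[...,2]>-20)]; print("ring",a,b,len(e),np.median(e[:,2]))
a=cv2.resize(im[100:260,160:360],None,fx=2,fy=2)
im2,d2,K2,T2=grab("top"); q=cloud(d2,K2,T2)
b=cv2.resize(im2[100:260,150:350],None,fx=2,fy=2,interpolation=2); save("w7.png",np.hstack([a,b]))
# bystander shift check: difference to first top view
D=np.abs(im2.astype(int)-np.load("top.npz")["im"]).max(2)>40
n,l,st,c=cv2.connectedComponentsWithStats(D.astype(np.uint8)); print([s.tolist() for s in st[1:] if s[4]>12])
```

```text
[0.8115283  0.47950207 0.00694224]
ring 0 5.5 82 -12.490723695240428
ring 8 10.5 134 -12.998473551738584
[[75, 143, 138, 221, 10117], [300, 151, 30, 38, 1085], [0, 282, 28, 20, 400], [0, 327, 133, 57, 2432], [247, 352, 5, 6, 20], [254, 352, 18, 12, 88], [286, 356, 10, 15, 77], [244, 360, 32, 21, 246], [215, 364, 12, 4, 35], [135, 368, 48, 16, 385], [282, 370, 10, 7, 43], [292, 375, 8, 9, 44]]
```

View pics/w7.png

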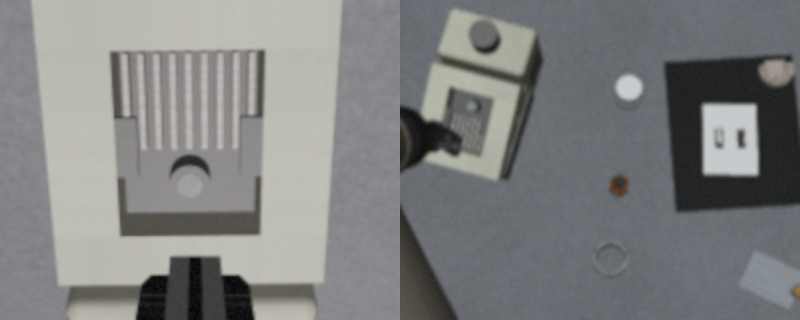

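The pin top is level with its collar (−12.5 against −13.0 mm). The cover lies on the mat, the other things have not moved, and the arm touches nothing.

```bash
python3 -c "
from bench import r
print(r.hand_in())"
```

```text
the job is handed in; nothing more can be done
None
```

The job is done and handed in at about 14.7 s. I squeezed both tabs of the white cover to their stops, drew it straight off the sloping face and laid it tabs-up on the mat. I then pressed the reset pin home with the shut fingers.

**Last checks:**
- **Cover:** it lies level to about 0.1° near the middle of the mat, at about (582, −179) mm in the world frame.
- **Reset pin:** its top is level with its collar, −12.5 mm against −13.0 mm measured. It reached a hard stop under about 24 N.
- **Forces:** the highest force on the tool read at the end of a move, with the cover against the extractor, was about 12 N, as the tabs were squeezed in. The arm was free of contact at the end.
- **Other things on the bench:** comparing top views before and after, the only larger changes were at the cover's new place, the extractor and the arm. The area the arm now covers was not compared. The purple and yellow look-alikes were never approached.

No check failed. The calibration offset between views was about 1 mm.

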